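Unlatch and open the green food-scraps caddy

TASK

Open the kitchen caddy that has the green lid: pull up the steel paddle handle recessed in its lid to trip the latch, and by the paddle raise the lid until it is about half-way up (roughly 45 degrees). Let go so that the lid is left standing open by itself and the paddle springs back, and leave the caddy with the grey lid shut.

Things in the scene. Friction and masses are not known exactly. Their poses are not given: they have to be found in the camera images.
- green_grip (a point): Grip point on the green lid's paddle: a steel bar 48 mm long (x), 30 wide (y), 16 thick, flush in a black pocket; pinch it across y. Point: 13 mm from its free end, 6 below its top, 152 above the worktop. Shut axes: x level, caddy's front (robot side) to its hinge; z up. Pocket: y 130 mm, centred; x from 37 mm in front of the point to 58 behind; floor 32 below the point.
- green_paddle (a joint): Paddle angle relative to the lid, rad: 0 = lying in its pocket (sprung back to there), 0.5 = stop. It pivots about a y line 73 mm in front of the grip point (-x) and 4 below it, free end (far from the robot) upward, with 2 to 5 N. The latch lets go at about 0.15; before that the lid cannot rise. At its stop, pulling on raises the lid.
- green_lid (a joint): Green lid's angle, rad: 0 shut, 1.3 stop. Hinge: y line 158 mm behind the grip point (+x) and 2 below it (all shut); the front edge swings up and towards +x. Stiff hinge: 5 to 8 N at the paddle, stays where left. White caddy 240 mm (x) by 220 (y), 160 high with lid, fixed, turned up to 17 degrees; its front edge is 82 mm in front of the grip point.
- grey_lid (a joint): Angle of the grey lid of the other caddy, rad: 0 = shut; must stay shut. But for the lid's colour that caddy is alike; it stands to the left or right of the green one.

How it is judged (in metres and radians):
On the way:
1. the green lid's paddle is pulled up far enough to trip the latch (value of joint green_paddle above 0.2 rad), for 0.05 s.
At the end, for the whole second after the job is handed in: The green lid stands still, open between 0.55 and 1.15 rad (32 to 66 degrees), its paddle has sprung back into the pocket (below 0.12 rad), and the grey lid is shut (below 0.05 rad) (value of joint green_lid between 0.55 and 1.15 rad and velocity of joint green_lid between -0.05 and 0.05 rad/s and value of joint green_paddle below 0.12 rad and value of joint grey_lid below 0.05 rad); the robot touches nothing.
It fails at once if the grey lid is raised (value of joint grey_lid above 0.05 rad).
It also fails if it takes over 34 s, if anything falls off the work surface, if the arm or the gripper's body presses on something with over 40 N, if the wrist force passes 120 N, or if a joint passes its speed limit or range.

ROBOT

A 6-joint arm with a two-finger parallel gripper is mounted at the origin on the work surface. World frame = base frame: x ahead of the robot, y to its left, z up, the work surface at z = 0. Lengths are in mm, angles in rad, forces in N, time in s.
With the tool pointing down it reaches from about 350 to 775 mm from the base axis. Payload 7.3 kg.
Tool frame: the origin (TCP) lies at the very end of the fingers, on their centre line; the grasp point (between the pads) lies 19 mm behind it; z points along the fingers, y is the line along which they close (so a half turn about z gives the same grasp; the last joint's range is limited). The gripper opens to 92 mm and grips with 3 to 60 N. Pads are 19 mm wide; open, the fingers measure 130 mm over their backs; the gripper's body (75 mm by 190 mm) begins 47 mm behind the grasp point.
Start: joints at [1.077, 0.342, 1.524, -0, 1.275, -0.146], TCP at [178.922, 493.591, 226.741] pointing down, gripper open.
Joint ranges: [-2.53, 2.53], [-0.77, 2.02], [0.04, 2.7], [-1, 4.14], [0.28, 2.66], [-3.11, 3.11]. Speed limits (rad/s): [2.57, 2.57, 3.14, 3.14, 3.14, 3.14].

INTERFACE

Orientations are given as [roll, pitch, yaw] about the fixed x, y, z axes, in that order (R = Rz(yaw) Ry(pitch) Rx(roll)).
In Python, from plant import * gives the robot as it stands.
- The arm moves only by the tool arm_command, never from a script. Its arguments are lists of equal length, an entry for each row: "gripper": the finger opening in mm, from 0 to 91.8; "dp": the shift along the tool's x, y, z in units of 25 mm (1.0 is 25 mm), a list of three; "twist": the turn about the tool's z in units of 5 degrees (1.0 is 5 degrees). A call has exactly 5 rows; each row shifts and turns the commanded pose from where the row before left it, along the tool's axes as they then stand; what a row does not reach is not made up. A row lasts 1/8 s, in which the tool goes at most 62.5 mm and 10.7 degrees, less where a joint would pass 70% of its speed; a pose out of reach is approached as far as the arm can. A call is refused whole if a number of a shift passes 1 or a number of a turn 1, either way. A call with a gripper value outside its range is refused whole. The fingers move at their own pace and stop on an object; the grip force is fixed at half the most. Time passes only in rows, so rows that do not move let the fingers close, or fill a call up. It gives the time, the measured TCP pose, the force, the opening and the grip force at its end, in the units of the state.
- get_obs(): the state, without advancing time (a new reading comes with each control period).
- capture(name): name is "scene" or "side" or "wrist"; returns the picture (400x640x3 uint8, red, green, blue); there is no depth.
- get_calibration(name): a dict with "mtx" (3x3 intrinsics, pixels), "dist_coeffs" ([k1, k2, p1, p2, k3] as OpenCV has them; the pictures are not rectified), "position" and "attitude" of the camera in the world; the wrist camera has in their place "mount" (4x4, takes a point from camera to tool coordinates, whose origin is the TCP and whose axes are the flange's). Camera axes: x right, y down, z forward; pixel columns grow to the right and rows downward; lengths in mm; the calibration is good to about 2 mm. A picture is of the moment at which its call begins: read the wrist's pose just before it. get_calibration takes no time and is no camera call.
- close_job(): hands the job in; it is judged then, once.
The state is a dict: "time": time; "joint_positions": joint angles; "dq": joint speeds; "tau": joint torques, N m; "tool_pos": TCP position; "tcp_rot": TCP orientation; "contact_force": force on the tool from outside, world axes, zero at the start; "moment": the same for the moment, N m; "grip_width": finger opening in mm; "finger_force": force on a finger pad.
Only numpy, scipy, OpenCV 4.12 (cv2) and the standard library are available. Lean on these libraries where they do the work, as an engineer would, in place of code of your own. Each camera call takes 0.05 s, during which the arm holds its last target. There are 200 camera calls.

## Working session

There is one attempt and no reset: what is moved stays moved. The work goes in short steps, Python scripts to look and compute and a tool call to move; the robot and the scene stay as the last step left them, time stands still between calls to the robot, and variables do not carry over. Pictures are saved under pics/ and viewed, at most 10 in all, crops included, and the job is handed in when it is done.

Besides the shell and the picture viewer there is one more tool, called after "Emit:" as name([rows], argument=value, ...), one row to a line, values as JSON. arm_command: Moves the arm, as the interface text tells. Its arguments: {"type":"object","properties":{"gripper":{"type":"array"},"dp":{"type":"array"},"twist":{"type":"array"}},"required":["gripper","dp","twist"]}

```bash
mkdir -p pics; python3 - <<'E'
from plant import *
import cv2
o=get_obs();print(o)
for n in("scene","side"):
    cv2.imwrite(f"pics/{n}0.png",capture(n)[:,:,::-1]);print(get_calibration(n))
print(get_calibration("wrist"))
E
```

```text
{'time': 0.0, 'joint_positions': array([ 1.07698492e+00,  3.42747967e-01,  1.52501329e+00, -8.60080897e-06,
        1.27540837e+00, -1.46028128e-01]), 'dq': array([ 0.00162832, -0.00049293, -0.00085433,  0.00280934, -0.00116237,
       -0.00012537]), 'tau': array([-1.78647311e-03, -4.31251645e+01, -2.44211268e+01,  7.15040253e-02,
        5.62210358e-02, -1.47780415e-04]), 'tool_pos': array([178.72709931, 493.2059999 , 226.03316956]), 'tcp_rot': array([-3.14003127e+00, -2.21327528e-04,  2.79381171e+00]), 'contact_force': array([ 0.44926195, -0.10453011,  0.58623925]), 'moment': array([-0.02626467, -0.05503567,  0.01244747]), 'finger_force': 0.0, 'grip_width': 92.07542838116132}
{'mtx': array([[408.51991346,   0.        , 324.62266124],
       [  0.        , 408.51991346, 208.17761953],
       [  0.        ,   0.        ,   1.        ]]), 'dist_coeffs': array([-0.04402751,  0.        ,  0.        ,  0.        ,  0.        ]), 'position': array([1070.77103921,   11.88830119,  998.82403246]), 'attitude': array([-2.58591621,  0.01146282,  1.60292822])}
{'mtx': array([[368.30851317,   0. 
[... 242 characters left out ...]
432325, 599.40701716, 559.34766491]), 'attitude': array([-2.08306149,  0.01707818, -2.85740736])}
{'mtx': array([[292.63698938,   0.        , 317.50941775],
       [  0.        , 292.63698938, 204.18613441],
       [  0.        ,   0.        ,   1.        ]]), 'dist_coeffs': array([-0.03675839,  0.        ,  0.        ,  0.        ,  0.        ]), 'mount': array([[ 5.59366695e-04, -9.51899556e-01, -3.06409731e-01,
         8.34510404e+01],
       [ 9.99999843e-01,  5.26867085e-04,  1.88773585e-04,
         3.69891765e-01],
       [-1.82562898e-05, -3.06409789e-01,  9.51899701e-01,
        -1.59224658e+02],
       [ 0.00000000e+00,  0.00000000e+00,  0.00000000e+00,
         1.00000000e+00]])}
```

View pics/scene0.png

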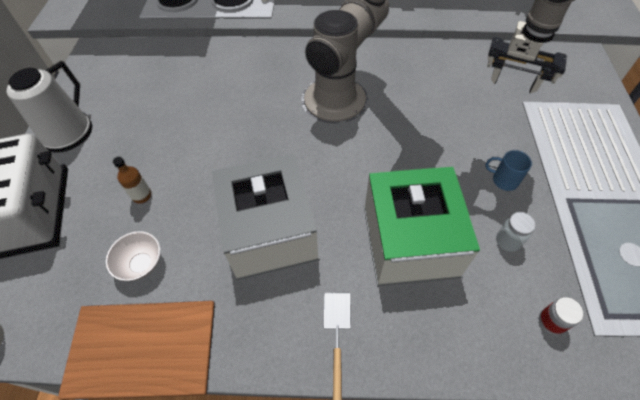

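View pics/side0.png

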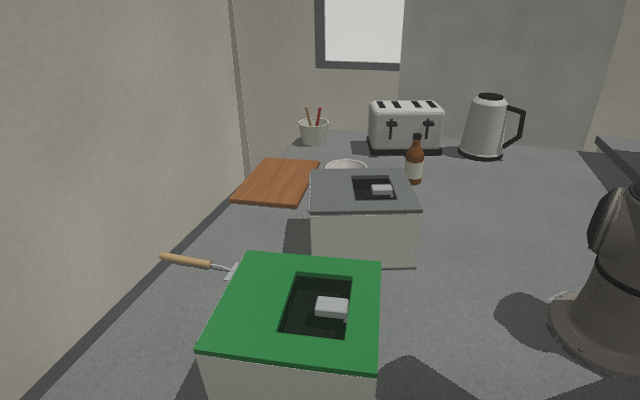

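The scene view shows the green-lidded caddy at (370–474, 167–280) with the paddle's free end near (417,198). The grey caddy is at its left in the picture, on the −y side. The side view shows the green paddle at about (332,307). I'll fit the green lid's corners on the z=160 plane.

```bash
cat > h.py <<'E'
import numpy as np,cv2
from scipy.spatial.transform import Rotation as R
def ray(c,px):
    u=cv2.undistortPoints(np.float64(px).reshape(-1,1,2),c["mtx"],c["dist_coeffs"])[:,0]
    return np.c_[u,np.ones(len(u))]@R.from_euler("xyz",c["attitude"]).as_matrix().T
def plane(c,px,z):
    d=ray(c,px);p=c["position"];return p+d*((z-p[2])/d[:,2])[:,None]
E
python3 - <<'E'
from plant import get_calibration
from h import *
for n in("scene","side"):
    im=cv2.imread(f"pics/{n}0.png").astype(int);b,g,r=im[...,0],im[...,1],im[...,2]
    m=((g>b+40)&(g>r+40)&(g>115 if n=="scene" else g>0)).astype(np.uint8)
    cs,_=cv2.findContours(m,cv2.RETR_EXTERNAL,cv2.CHAIN_APPROX_NONE)
    h=cv2.convexHull(max(cs,key=cv2.contourArea))
    q=cv2.approxPolyDP(h,6,True)[:,0];c=get_calibration(n);P=plane(c,q,160)
    print(n,q.tolist());print(P.round(1),np.linalg.norm(P-np.roll(P,-1,0),axis=1).round(1),P.mean(0))
    if len(P)==4:
        for i in range(4):
            d=P[(i+1)%4]-P[i];print(np.degrees(np.arctan2(d[1],d[0])).round(1))
    w=(np.abs(r-b)<25)&(g>150);x0,x1,y0,y1=h[:,0,0].min(),h[:,0,0].max(),h[:,0,1].min(),h[:,0,1].max()
    k=np.zeros_like(m);cv2.fillConvexPoly(k,h,1);k=cv2.erode(k,np.ones((15,15)))
    ys,xs=np.nonzero(w&(k>0));print("paddle px",xs.mean(),ys.mean(),xs.min(),xs.max(),ys.min(),ys.max(),plane(c,[[xs.mean(),ys.mean()]],158))
E
```

```text
scene [[452, 167], [478, 249], [385, 258], [370, 174]]
[[417.2 310.1 160. ]
 [651.2 338.6 160. ]
 [678.7 125.4 160. ]
 [445.1  97.8 160. ]] [235.7 215.  235.2 214.1] [548.06516193 217.9766738  160.        ]
6.9
-82.6
-173.3
97.5
paddle px 422.5953947368421 218.13456937799043 378 468 174 250 [[571.30794435 220.01223048 158.        ]]
side [[194, 347], [247, 250], [380, 262], [376, 373]]
[[649.9 339.3 160. ]
 [676.1 125.5 160. ]
 [440.2  97.3 160. ]
 [413.1 312.1 160. ]] [215.4 237.6 216.5 238.3] [544.8198338  218.56394154 160.        ]
-83.0
-173.2
97.2
6.6
paddle px 331.30024813895784 303.79156327543427 316 347 296 311 [[495.97531243 211.69107127 158.        ]]
```

```bash
python3 - <<'E'
import cv2,numpy as np
a=cv2.imread("pics/scene0.png")[155:285,355:485];b=cv2.imread("pics/side0.png")[245:375,200:390]
a=cv2.resize(a,None,fx=3,fy=3,interpolation=2);b=cv2.resize(b,None,fx=2.1,fy=3,interpolation=2)
cv2.imwrite("pics/crop.png",np.hstack([a,b]))
E
```

```text
(no output)
```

View pics/crop.png

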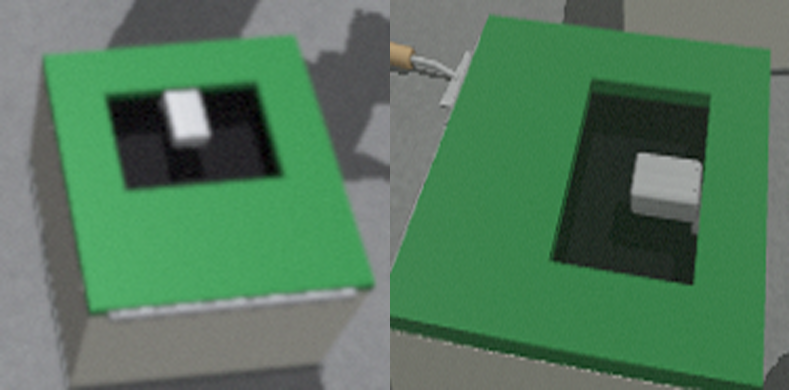

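Caddy yaw is about 6.9°, lid centre (546.5, 218.3), so the grip point is near (509, 214, 152). The side view's paddle pixel agrees. The tool can stay vertical throughout because the bar turns between the pads. Moving now.

Emit:
arm_command([
  [-1,-0.5,0],
  [-1,-0.6,0],
  [-1,-0.7,0],
  [-0.9,-0.8,0],
  [-0.9,-0.9,0],
], gripper=[60,60,60,60,60], twist=[-1,-1,-1,-1,-1])

```text
time: 0.72
tool_pos: [283.7, 385.6, 226.4]
tcp_rot: [-3.141, -0.001, -3.05]
contact_force: [0.9, 0.7, -0.6]
grip_width: 59.8
finger_force: 0.0
```

```bash
cat >> h.py <<'E'
PSI=np.radians(6.9);G=np.array([509,214,152.])
ex=np.array([np.cos(PSI),np.sin(PSI),0]);ey=np.array([-np.sin(PSI),np.cos(PSI),0]);ez=np.array([0,0,1.])
def grip(th,ph): # grip point, lid th, paddle ph
    c,s=np.cos(ph),np.sin(ph);x=-73+73*c-4*s;z=-4+73*s+4*c
    x-=158;z+=2;c,s=np.cos(th),np.sin(th)   # about hinge (158,-2); front up
    X=x*c+z*s+158;Z=-x*s+z*c-2
    return G+X*ex+Z*ez
def todo(o,target): # target = grasp point
    Rm=R.from_euler("xyz",o["tcp_rot"]).as_matrix();t=np.array(target)+[0,0,-19]
    yaw=np.degrees(o["tcp_rot"][2])%360
    print("t",round(o["time"],2),"tcp",o["tool_pos"].round(1),"F",o["contact_force"].round(1),"w",round(o["grip_width"],1),"ff",round(o["finger_force"],1))
    print("dp units",(Rm.T@(t-o["tool_pos"])/25).round(2),"twist units",-(186.9-yaw)/5)
E
python3 - <<'E'
from plant import *
from h import *
todo(get_obs(),G+[0,0,75])
E
```

```text
t 0.72 tcp [283.7 385.6 226.4] F [ 0.9  0.7 -0.6] w 59.8 ff 0.0
dp units [-8.35 -7.66  0.74] twist units -0.3301029973977336
```

Emit:
arm_command([
  [-1,-0.9,0],
  [-1,-0.9,0],
  [-1,-0.9,0],
  [-1,-0.9,0],
  [-1,-0.9,0],
], gripper=[60,60,60,60,60], twist=[-0.33,0,0,0,0])

```text
time: 1.35
tool_pos: [420.7, 287.8, 226.4]
tcp_rot: [-3.141, -0.001, -3.024]
contact_force: [0.6, 0.2, -0.9]
grip_width: 60.1
finger_force: 0.0
```

Emit:
arm_command([
  [-1,-0.9,0],
  [-1,-0.9,0],
  [-0.9,-0.9,0],
  [-0.4,-0.5,0],
  [0,0,0],
], gripper=[60,60,60,60,60], twist=[0,0,0,0,0])

```text
time: 1.98
tool_pos: [511.4, 218.3, 226.3]
tcp_rot: [3.141, -0.001, -3.026]
contact_force: [0.5, -0.0, -0.1]
grip_width: 60.0
finger_force: 0.0
```

```bash
python3 - <<'E'
from plant import *
from h import *
o=get_obs();todo(o,G)
im=capture("wrist");cv2.imwrite("pics/w1.png",im[:,:,::-1])
c=get_calibration("wrist");Rm=R.from_euler("xyz",o["tcp_rot"]).as_matrix()
M=np.eye(4);M[:3,:3]=Rm;M[:3,3]=o["tool_pos"];W=M@c["mount"]
Wi=np.linalg.inv(W)
# predicted bar top corners + lid pocket corners
pts=[G+x*ex+y*ey+z*ez for x,y,z in[(13,15,6),(13,-15,6),(-35,15,6),(-35,-15,6),(58,65,8),(58,-65,8),(-37,65,8),(-37,-65,8)]]
p,_=cv2.projectPoints(np.array(pts),cv2.Rodrigues(Wi[:3,:3])[0],Wi[:3,3],c["mtx"],c["dist_coeffs"]);print(p[:,0].round(1).tolist())
E
```

```text
t 1.98 tcp [511.4 218.3 226.3] F [ 0.5 -0.  -0.1] w 60.0 ff 0.0
dp units [ 0.11 -0.16  3.73] twist units -0.05187366949755301
[[330.2, 227.1], [294.4, 227.3], [330.7, 170.6], [292.7, 170.8], [386.4, 275.1], [239.1, 275.5], [394.8, 168.4], [228.6, 169.1]]
```

View pics/w1.png

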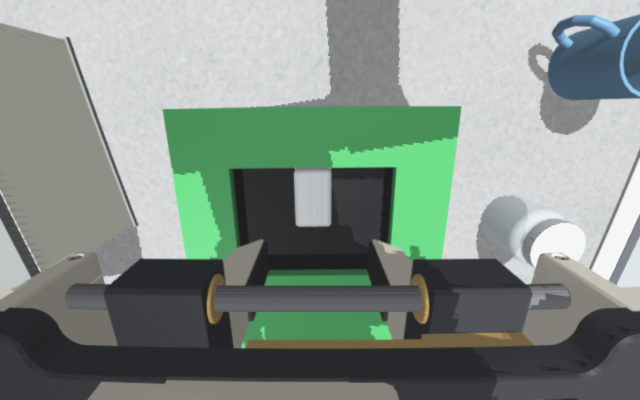

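The wrist view shows the bar at columns 294–331, rows 169–226, within a pixel or two of the prediction. Descending and gripping.

Emit:
arm_command([
  [0.1,-0.16,0.5],
  [0,0,0.9],
  [0,0,0.9],
  [0,0,0.8],
  [0,0,0.6],
], gripper=[60,60,60,60,60], twist=[-0.05,0,0,0,0])

```text
time: 2.65
tool_pos: [508.0, 214.9, 132.9]
tcp_rot: [-3.142, -0.002, -3.019]
contact_force: [0.6, 0.8, 1.1]
grip_width: 59.5
finger_force: 0.0
```

Emit:
arm_command([
  [0,0,0],
  [0,0,0],
  [0,0,0],
  [0,0,0],
  [0,0,0],
], gripper=[15,15,15,15,15], twist=[0,0,0,0,0])

```text
time: 3.28
tool_pos: [509.8, 214.3, 134.8]
tcp_rot: [-3.141, 0.001, -3.02]
contact_force: [0.5, -2.9, 2.7]
grip_width: 29.9
finger_force: 30.0
```

```bash
python3 - <<'E'
from plant import *
from h import *
o=get_obs();todo(o,G)
seq=[(0,0),(0,.1),(0,.2),(0,.3),(0,.4),(0,.45)]+[(t,.45) for t in np.arange(.1,1,.1)]
P=[grip(*s) for s in seq]
for s,a,b in zip(seq[1:],P,P[1:]):
    d=b-a;print(s,"dx,dy,dz units",(np.array([-d@ex,d@ey,-d[2]])/25).round(2), b.round(0))
E
```

```text
t 3.27 tcp [509.8 214.3 134.8] F [ 0.5 -2.9  2.7] w 29.9 ff 30.0
dp units [ 0.03 -0.01  0.07] twist units 0.013008522841698778
(0, 0.1) dx,dy,dz units [ 0.03 -0.   -0.29] [508. 214. 159.]
(0, 0.2) dx,dy,dz units [ 0.06  0.   -0.29] [507. 214. 166.]
(0, 0.3) dx,dy,dz units [ 0.09  0.   -0.28] [505. 213. 173.]
(0, 0.4) dx,dy,dz units [ 0.12 -0.   -0.27] [502. 213. 180.]
(0, 0.45) dx,dy,dz units [ 0.07  0.   -0.13] [500. 213. 183.]
(np.float64(0.1), 0.45) dx,dy,dz units [-0.17 -0.   -0.66] [504. 213. 200.]
(np.float64(0.2), 0.45) dx,dy,dz units [-0.23  0.   -0.64] [510. 214. 216.]
(np.float64(0.30000000000000004), 0.45) dx,dy,dz units [-0.29 -0.   -0.61] [517. 215. 231.]
(np.float64(0.4), 0.45) dx,dy,dz units [-0.35 -0.   -0.58] [526. 216. 246.]
(np.float64(0.5), 0.45) dx,dy,dz units [-0.41  0.   -0.54] [536. 217. 259.]
(np.float64(0.6), 0.45) dx,dy,dz units [-0.46  0.   -0.5 ] [548. 219. 272.]
(np.float64(0.7000000000000001), 0.45) dx,dy,dz units [-0.51  0.   -0.45] [560. 220. 283.]
(np.float64(0.8), 0.45) dx,dy,dz units [-0.55 -0.   -0.4 ] [574. 222. 293.]
(np.float64(0.9), 0.45) dx,dy,dz units [-0.59  0.   -0.34] [589. 224. 302.]
```

Emit:
arm_command([
  [0.03,0,-0.29],
  [0.06,0,-0.29],
  [0.09,0,-0.28],
  [0.12,0,-0.27],
  [0.07,0,-0.13],
], gripper=[15,15,15,15,15], twist=[0,0,0,0,0])

```text
time: 3.9
tool_pos: [501.6, 213.2, 166.5]
tcp_rot: [-3.141, 0.004, -3.02]
contact_force: [6.3, -2.2, -5.4]
grip_width: 30.4
finger_force: 30.0
```

Emit:
arm_command([
  [0,0,0],
  [-0.08,0,-0.33],
  [-0.09,0,-0.33],
  [-0.11,0,-0.32],
  [-0.12,0,-0.32],
], gripper=[15,15,15,15,15], twist=[0,0,0,0,0])

```text
time: 4.53
tool_pos: [505.3, 213.7, 197.0]
tcp_rot: [-3.14, -0.012, -3.02]
contact_force: [-12.8, -6.3, -3.9]
grip_width: 29.6
finger_force: 30.0
```

```bash
python3 - <<'E'
from plant import *
from h import *
cv2.imwrite("pics/s2.png",cv2.resize(capture("side")[100:400,150:550,::-1],None,fx=1.5,fy=1.5))
todo(get_obs(),grip(.2,.45))
E
```

```text
t 4.58 tcp [506.  213.8 198. ] F [-10.6  -5.9  -3.3] w 29.4 ff 30.0
dp units [-0.16 -0.01  0.05] twist units 0.018506607320199465
```

View pics/s2.png

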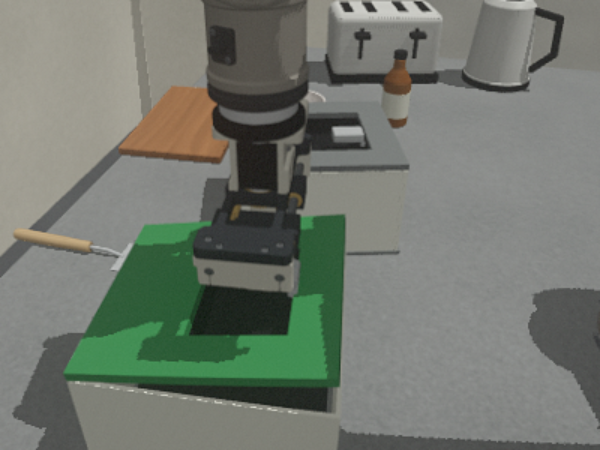

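The side view shows the green lid lifting, with its front gap open at about (320,395) in the crop, and the grey lid shut. Continuing along the arc.

Emit:
arm_command([
  [-0.14,0,-0.31],
  [-0.15,0,-0.3],
  [-0.17,0,-0.29],
  [-0.18,0,-0.29],
  [-0.2,0,-0.27],
], gripper=[15,15,15,15,15], twist=[0,0,0,0,0])

```text
time: 5.2
tool_pos: [526.6, 216.5, 234.0]
tcp_rot: [-3.14, -0.011, -3.019]
contact_force: [-10.7, -5.6, -1.6]
grip_width: 29.6
finger_force: 30.0
```

Emit:
arm_command([
  [-0.21,0,-0.27],
  [-0.23,0,-0.25],
  [-0.23,0,-0.25],
  [-0.25,0,-0.23],
  [-0.26,0,-0.22],
], gripper=[15,15,15,15,15], twist=[0,0,0,0,0])

```text
time: 5.82
tool_pos: [556.8, 220.2, 265.3]
tcp_rot: [-3.141, -0.009, -3.019]
contact_force: [-10.2, -5.9, 0.2]
grip_width: 29.7
finger_force: 30.0
```

```bash
python3 - <<'E'
from plant import *
from h import *
from scipy.optimize import fsolve
o=get_obs();todo(o,grip(.7,.45))
g=o["tool_pos"]+[0,0,19]
print(fsolve(lambda s:[(grip(*s)-g)@ex,(grip(*s)-g)[2]],[.6,.45]))
E
```

```text
t 5.83 tcp [556.8 220.2 265.3] F [-10.2  -5.9   0.2] w 29.7 ff 30.0
dp units [-0.14 -0.02  0.05] twist units 0.019704531281166737
[0.66843739 0.51431755]
```

Emit:
arm_command([
  [-0.27,0,-0.2],
  [-0.28,0,-0.2],
  [-0.29,0,-0.18],
  [0,0,0],
  [0,0,0],
], gripper=[15,15,15,15,15], twist=[0,0,0,0,0])

```text
time: 6.45
tool_pos: [579.3, 223.0, 280.5]
tcp_rot: [-3.141, -0.004, -3.02]
contact_force: [-4.4, -3.7, 2.3]
grip_width: 29.8
finger_force: 30.0
```

Emit:
arm_command([
  [0,0,0],
  [0,0,0],
  [0,0,0],
  [0,0,0],
  [0,0,0],
], gripper=[60,60,60,60,60], twist=[0,0,0,0,0])

```text
time: 7.08
tool_pos: [581.0, 223.4, 279.7]
tcp_rot: [3.141, 0.0, -3.02]
contact_force: [-1.3, 0.4, -0.0]
grip_width: 59.4
finger_force: 0.0
```

Emit:
arm_command([
  [0,0,-0.4],
  [0,0,-0.8],
  [0,0,-1],
  [0,0,-1],
  [0,0,-1],
], gripper=[60,60,60,60,60], twist=[0,0,0,0,0])

```text
time: 7.7
tool_pos: [581.0, 223.3, 386.5]
tcp_rot: [3.141, 0.001, -3.02]
contact_force: [1.1, 0.3, -0.2]
grip_width: 59.8
finger_force: 0.0
```

Emit:
arm_command([
  [0,0,-0.8],
  [0,0,-0.6],
  [0,0,0],
  [0,0,0],
  [0,0,0],
], gripper=[60,60,60,60,60], twist=[0,0,0,0,0])

```text
time: 8.32
tool_pos: [580.8, 223.3, 419.0]
tcp_rot: [-3.142, -0.001, -3.02]
contact_force: [0.6, 0.2, -0.3]
grip_width: 59.9
finger_force: 0.0
```

```bash
python3 - <<'E'
from plant import *
from h import *
o=get_obs();print(o["time"],o["tool_pos"],o["contact_force"])
cv2.imwrite("pics/s3.png",capture("side")[:,:,::-1])
cv2.imwrite("pics/w3.png",capture("wrist")[:,:,::-1])
c=get_calibration("side");Rc=R.from_euler("xyz",c["attitude"]).as_matrix().T
H=G+158*ex-2*ez
for th in(.6,.75,.9):
    q=[H+(x*np.cos(th)+10*np.sin(th))*ex+y*ey+(-x*np.sin(th)+10*np.cos(th))*ez for x in(-240,) for y in(110,-110)]
    p,_=cv2.projectPoints(np.array(q),cv2.Rodrigues(Rc)[0],-Rc@c["position"],c["mtx"],c["dist_coeffs"]);print(th,p[:,0].round().tolist())
E
```

```text
8.325 [580.83964743 223.2861475  418.97142211] [ 0.61701498  0.16406088 -0.33551611]
0.6 [[337.0, 288.0], [354.0, 190.0]]
0.75 [[314.0, 265.0], [339.0, 173.0]]
0.9 [[286.0, 244.0], [321.0, 158.0]]
```

View pics/s3.png

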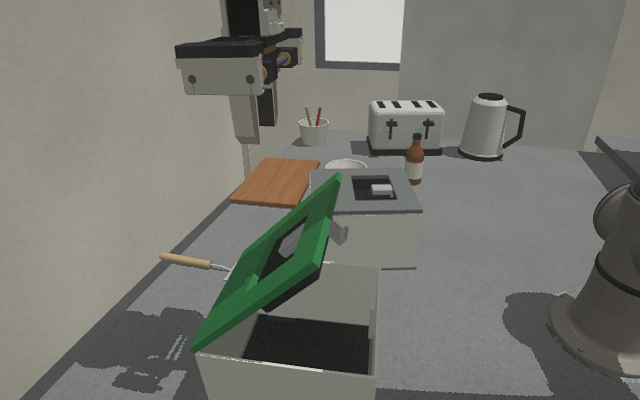

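View pics/w3.png

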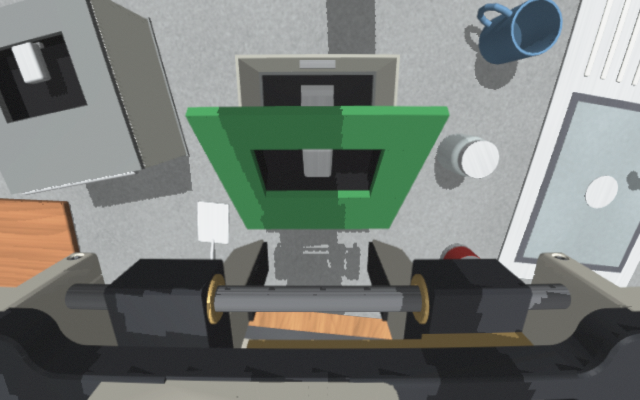

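The side view shows the green lid's front-edge corner at (340,174), which matches about 0.75 rad. The wrist view shows its paddle back in the pocket at about (318,165). The grey lid is shut and the gripper is clear. Handing in.

```bash
python3 -c "
from plant import *
print(close_job())"
```

```text
the job is handed in; nothing more can be done
None
```

The job is handed in at about 8.4 s; no verdict came back. By the last pictures the green lid stands open at about 0.75 rad with its paddle sprung back, the grey lid is shut and the gripper is clear.

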